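# Release a bonded drying tray from the ratchet bench cramp

### The job

The cement on the drying tray has set. Release the bench cramp that holds it: throw the pawl's lever over towards the pull handle so that the pawl is lifted clear of the teeth and lies back on its own, then draw the toothed bar out by its handle as far as it goes. Leave the pawl lying back, leave the tray where it stands, and disturb nothing else on the bench.

Things in the scene. Friction and masses are not known exactly. Their poses are not given: they have to be found in the camera images.
- cramp: Grey iron bench cramp bolted flat to the bench. Origin at bench level under the middle of the ratchet housing; its level +x axis runs from pull handle to fixed stop. Along x in mm: handle -155 (jaw shut), housing -45 to 45 (64 wide, 69 high, ears beside the pawl 80 high), jaw plate 112 to 133 (140 wide, 62 high), tray 133 to 334, stop 334 to 360 (70 high). Fixed.
- bar (a joint): How far the toothed bar (one sliding piece with jaw and pull handle, about 0.9 kg) is drawn out along the cramp's -x: 0 = jaw shut on the tray, 0.080 m = fully out against its stop. It stays where it is left and takes about 4 N to slide. With the pawl down it comes out only about 2 mm, then locks.
- pawl (a joint): Pawl angle, rad: 0 = down, nose in the bar's teeth; 1.05 = lever thrown over towards the handle, lying back on its stop, nose about 40 mm clear. A free gravity pawl: beyond about 0.6 it falls over and lies back by itself, before that it drops down again. Its pin is level, along the cramp's y, at cramp x = -25 mm, 67 mm above the bench.
- pawl_grip (a point): Centre of the black cross grip on top of the pawl's flat steel lever: cylinder 22 mm thick, 34 mm long along the cramp's y. It swings on an 80 mm arc about the pin in the upright plane of the cramp's x axis: pawl down, at cramp x = +13 mm, 137 mm above the bench; thrown over, x = -67 mm, 135 mm up. It moves with under 1 N: a shut gripper can push it over from the jaw's side.
- handle_mid (a point): Middle of the black grip (16 mm thick, along the cramp's y, 115 mm above the bench) of the upright steel bow at the bar's outer end: bow 104 mm wide, open below the grip down to 50 mm above the bench. With the pawl thrown over, about 65 mm is free between the two grips: a shut gripper let down there can pull on the bow's inner side; or pinch the grip from above. Moves with joint bar.
- tray_mid (a point): Centre of the white perforated plastic tray in the cramp, 25 mm above its underside; tray 200 mm along the cramp's x, 280 mm along y, 50 mm high (60 mm at the raised corners), 0.7 kg, loose, standing on the cramp's 10 mm bed.
- cement_bottle_mid (a point): Bystander: small white plastic bottle with a black cap, 52 mm across, 125 mm high, standing near the cramp; point half-way up.
- rivet_jar_mid (a point): Bystander: glass jar with a steel lid, 64 mm across, 75 mm high, standing near the cramp; point half-way up.
- spatula_grip (a point): Bystander: flat steel spatula with a wooden handle, 250 mm long, lying near the cramp; point on its handle.

How it is judged:
By the outcome, as a careful person would: the job done as asked, in the order asked, and still so for the second after the job is handed in, with the robot touching nothing.
It also fails if it takes over 45 s, if anything falls off the work surface, if the arm or the gripper's body presses on something with over 40 N, if the wrist force passes 120 N, or if a joint passes its speed limit or range.

### The arm

A 6-joint arm with a two-finger parallel gripper is mounted at the origin on the work surface. World frame = base frame: x ahead of the robot, y to its left, z up, the work surface at z = 0. Lengths are in m, angles in rad, forces in N, time in s.
With the tool pointing down it reaches from about 0.275 to 1 m from the base axis. Payload 8.4 kg.
Tool frame: the origin (TCP) lies on the centre line of the jaws, within the pads' length; the fingertips stand 17 mm ahead of it and the grasp point (between the pads) lies 2 mm behind it (bot.tcp_to_tips is the y of the fingertips in the tool frame, in m); y points along the fingers, z is the direction in which the jaws open and shut, and the axes are right-handed (so a half turn about y gives the same grasp; the last joint's range is limited). The gripper opens to 85 mm and grips with 20 to 120 N. Pads are 22 mm wide; open, the fingers measure 114 mm over their backs; the gripper's body (76 mm by 85 mm) begins 54 mm behind the grasp point. The pads swing forward as they close: fully open they stand 13 mm farther back than shut.
Start: joints at [1.245, 0.353, 1.633, -0, 1.155, -0.002], TCP at [0.199, 0.593, 0.248] pointing down, gripper open.
Joint ranges: [-2.63, 2.63], [-0.92, 2.1], [0.06, 2.66], [-1.3, 4.44], [0, 2.69], [-3.02, 3.02]. Speed limits (rad/s): [2.22, 2.22, 2.79, 3.14, 3.14, 3.14].

### API

Orientations are given as a unit quaternion [x, y, z, w].
In Python, from workcell import bot, hand, kinematics, get_obs, vision, hand_in gives the robot as it stands. The module is installed in compiled form; this text tells all that it offers. Calls block until the motion is done:
- bot.reach(position, orientation): joint-space move of the TCP to a pose.
- bot.servo_line(position, ori=None, velocity=0.15): straight line of the TCP; ori=None keeps the orientation; velocity is the mean speed in m/s.
- bot.goto_joints(angles): joint-space move.
- hand.move_gripper(opening, strength=None): finger opening in m; strength is the grip in N (None keeps the last); returns when the fingers have stopped.
- bot.dwell(seconds).
- kinematics.solve_ik(position, orientation): joint angles nearest the present ones, or None.
- get_obs(): the state.
- vision.read_camera(name): name is "side" or "top" or "wrist"; returns a dict with "frame" (400x640x3 uint8, red, green, blue), "intrinsics" (3x3 intrinsics, pixels), "view" (4x4, takes a point from world to camera coordinates). Camera axes: x right, y down, z forward; pixel columns grow to the right and rows downward; lengths in m; the calibration is good to about 2 mm. A picture is of the moment at which its call begins. There is no depth.
A pose or a line that the arm cannot do raises bot.IKError and nothing moves.
- hand_in(): hands the job in, once; it reports no verdict.
The state is a dict: "time_s": time; "joint_pos": joint angles; "joint_vel": joint speeds; "joint_efforts": joint torques, N m; "position": TCP position; "orientation": TCP orientation; "wrist_force": force on the tool from outside, world axes, zero at the start; "ft_torque": the same for the moment, N m; "gripper_width": finger opening in m.
Only numpy, scipy, OpenCV 4.12 (cv2) and the standard library are available. Lean on these libraries where they do the work, as an engineer would, in place of code of your own. Each camera call takes 0.05 s, during which the arm holds its last target.

## Working session

There is one attempt and no reset: what is moved stays moved. The work goes in short steps, each a Python script; the robot and the scene stay as the last script left them, time stands still between calls to the robot, and variables do not carry over. Pictures are saved under pics/ and viewed, and the job is handed in when it is done.

```bash
mkdir -p pics; python3 - <<'E'
from workcell import bot, hand, kinematics, get_obs, vision
import cv2
o=get_obs();print(o['time_s'],o['position'],o['orientation'],o['gripper_width'],bot.tcp_to_tips)
import numpy as np
for n in("top","side","wrist"):
    d=vision.read_camera(n);cv2.imwrite(f"pics/{n}0.png",d["frame"][:,:,::-1]);np.savez(f"{n}0.npz",**d)
E
```

```text
0.0 [0.19869757 0.59209691 0.24754329] [ 0.69834886 -0.11406973  0.11389953 -0.69736925] 0.08506691433921347 0.017
```

View pics/top0.png

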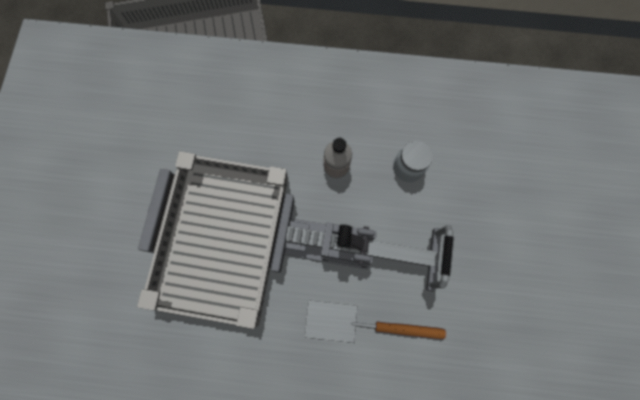

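View pics/side0.png

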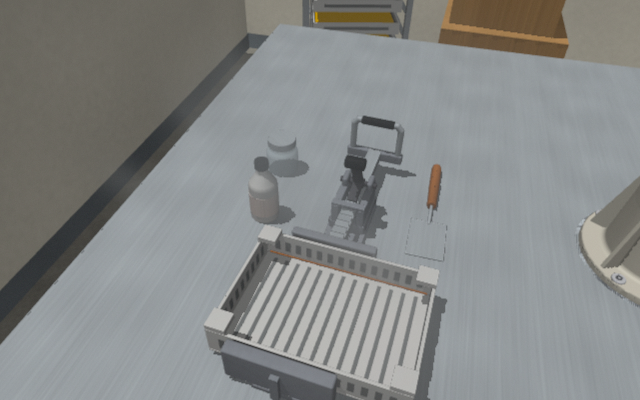

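View pics/wrist0.png

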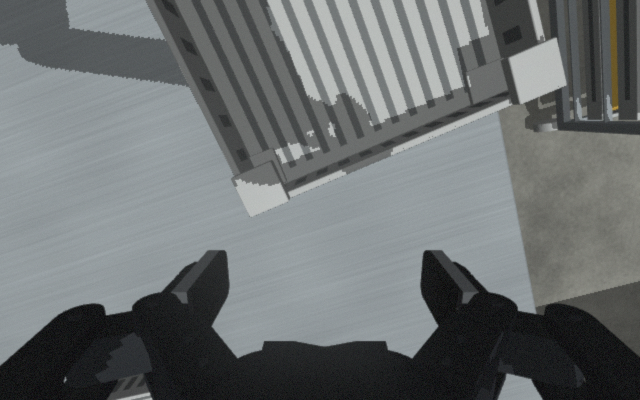

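```bash
cat > h.py <<'E'
import numpy as np, cv2
def load(n): 
    d=np.load(n); return d['intrinsics'],d['view']
def ray(K,V,u,v):
    R,t=V[:3,:3],V[:3,3]; c=-R.T@t; d=R.T@np.linalg.solve(K,[u,v,1.]); return c,d
def onz(K,V,u,v,z):
    c,d=ray(K,V,u,v); return c+d*(z-c[2])/d[2]
def proj(K,V,p):
    q=K@(V[:3,:3]@np.asarray(p,float)+V[:3,3]); return q[:2]/q[2]
E
python3 - <<'E'
from h import *
for n in("top","side","wrist"):
    K,V=load(n+"0.npz");print(n,K.tolist(),(-V[:3,:3].T@V[:3,3]).round(3),V[:3,:3].round(2).tolist())
t=cv2.imread("pics/top0.png");cv2.imwrite("pics/top_c.png",cv2.resize(t[200:310,270:470],None,fx=4,fy=4,interpolation=cv2.INTER_CUBIC))
t=cv2.imread("pics/side0.png");cv2.imwrite("pics/side_c.png",cv2.resize(t[100:260,240:450],None,fx=3.75,fy=3.75,interpolation=cv2.INTER_CUBIC))
E
```

```text
top [[391.49618033190995, 0.0, 318.16985332161363], [0.0, 391.49618033190995, 198.271044829525], [0.0, 0.0, 1.0]] [0.435 0.091 0.746] [[0.1, -0.99, 0.0], [-0.97, -0.1, -0.23], [0.23, 0.02, -0.97]]
side [[479.118326595799, 0.0, 317.8508964581497], [0.0, 479.118326595799, 195.96446170283033], [0.0, 0.0, 1.0]] [0.426 0.684 0.611] [[-0.96, -0.26, 0.02], [-0.18, 0.63, -0.75], [0.19, -0.73, -0.66]]
wrist [[321.1061910218158, 0.0, 324.4258998028643], [0.0, 321.1061910218158, 202.39946837337996], [0.0, 0.0, 1.0]] [0.137 0.613 0.373] [[0.32, 0.95, -0.0], [0.92, -0.31, 0.26], [0.25, -0.08, -0.97]]
```

View pics/top_c.png

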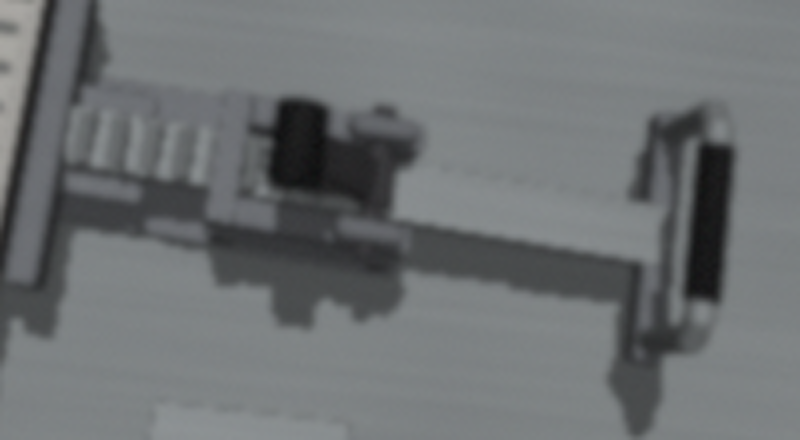

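View pics/side_c.png

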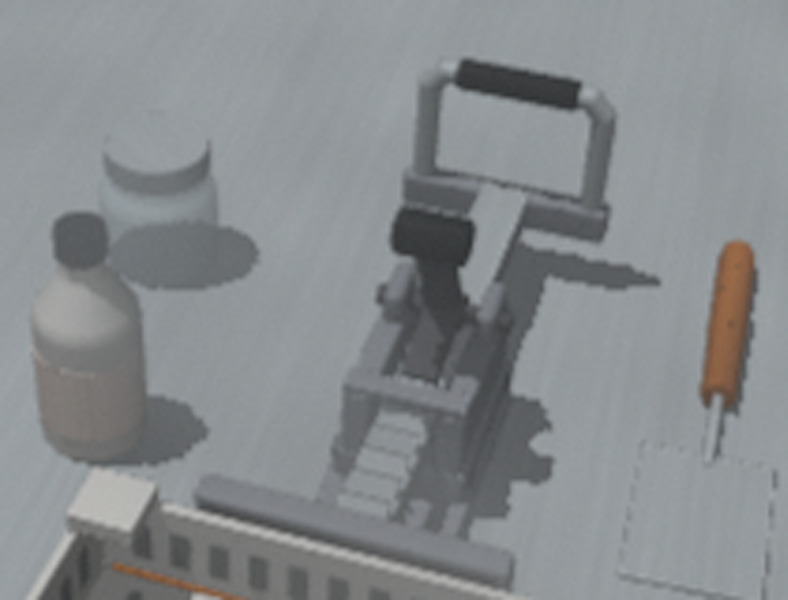

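The top crop shows the pawl grip at about px (345, 236) and the handle grip at (447.5, 255.7). In the side view they're at (355.2, 162.7) and (378.1, 122.1). The pawl is down and the bar is shut.

```bash
python3 - <<'E'
from h import *
from scipy.optimize import least_squares
A=load("top0.npz");B=load("side0.npz")
obs=[(A,(345,236),(.013,0,.137)),(A,(447.3,255.6),(-.155,0,.115)),(B,(355.1,162.6),(.013,0,.137)),(B,(378,122),(-.155,0,.115))]
def W(p,l): c,s=np.cos(p[2]),np.sin(p[2]); return [p[0]+c*l[0]-s*l[1],p[1]+s*l[0]+c*l[1],l[2]]
f=lambda p:np.concatenate([proj(*C,W(p,l))-uv for C,uv,l in obs])
r=least_squares(f,[.35,.05,1.5]);print(r.x,r.fun.round(1))
print("grip z-planes",onz(*A,345,236,.137),onz(*B,355.1,162.6,.137),"handle",onz(*A,447.3,255.6,.115),onz(*B,378,122,.115))
p=r.x
np.save("cramp.npy",p)
for l in [(.013,0,.137),(-.067,0,.135),(-.155,0,.115),(-.235,0,.115),(.04,0,.137),(.122,0,.062),(.233,0,.035)]: q=W(p,l);print(l,np.round(q,4),round(np.hypot(q[0],q[1]),3))
for n,uv,z in(("bottle",(339,145),.125),("jar",(416,155),.075)): print(n,onz(*A,*uv,z))
# overlay
for n,C in(("top",A),("side",B)):
    im=cv2.imread(f"pics/{n}0.png")
    for l in [(.013,0,.137),(-.067,0,.135),(-.155,0,.115),(-.045,.032,.069),(-.045,-.032,.069),(.045,.032,.069),(.045,-.032,.069),(.112,.07,.062),(.112,-.07,.062),(-.155,.052,.115),(-.155,-.052,.115)]:
        u=proj(*C,W(p,l));cv2.circle(im,tuple(int(round(x)) for x in u),1,(0,0,255),-1)
    cv2.imwrite(f"pics/{n}_ov.png",cv2.resize(im[90:310,240:470] ,None,fx=2.7,fy=2.7))
E
```

```text
[0.52279906 0.04462188 1.50331989] [-0.2 -0.8  0.2 -0.6  0.9 -0.1  0.7  0.3]
grip z-planes [0.52243042 0.05716155 0.137     ] [0.52498437 0.05817178 0.137     ] handle [ 0.51133163 -0.10979077  0.115     ] [ 0.51385402 -0.11057609  0.115     ]
(0.013, 0, 0.137) [0.5237 0.0576 0.137 ] 0.527
(-0.067, 0, 0.135) [ 0.5183 -0.0222  0.135 ] 0.519
(-0.155, 0, 0.115) [ 0.5123 -0.11    0.115 ] 0.524
(-0.235, 0, 0.115) [ 0.507  -0.1898  0.115 ] 0.541
(0.04, 0, 0.137) [0.5255 0.0845 0.137 ] 0.532
(0.122, 0, 0.062) [0.531  0.1663 0.062 ] 0.556
(0.233, 0, 0.035) [0.5385 0.2771 0.035 ] 0.606
bottle [0.67657258 0.08024325 0.125     ]
jar [ 0.69152363 -0.06093323  0.075     ]
```

View pics/top_ov.png

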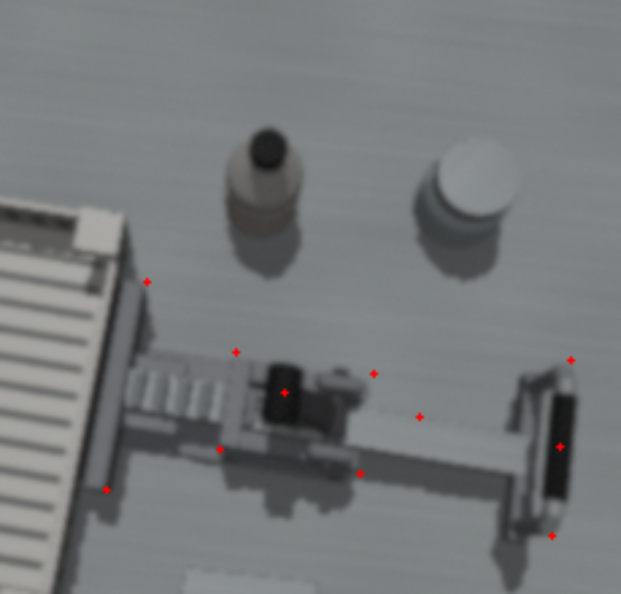

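View pics/side_ov.png

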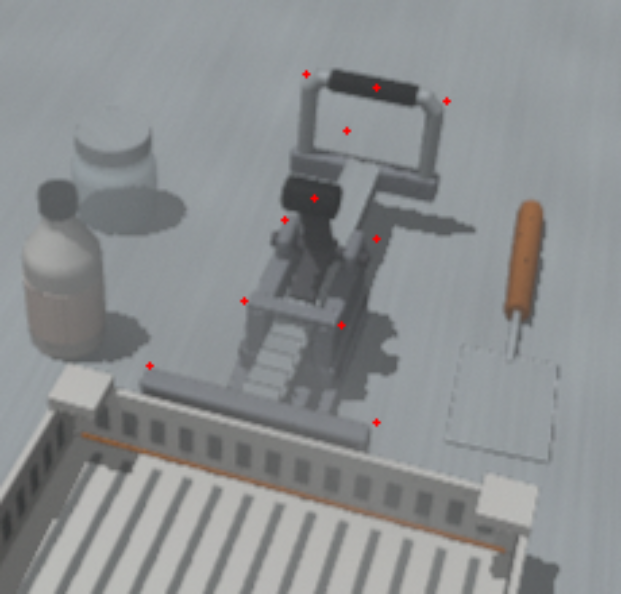

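```bash
cat > c.py <<'E'
import numpy as np
from scipy.spatial.transform import Rotation as Ro
p=np.load("cramp.npy");c,s=np.cos(p[2]),np.sin(p[2])
def W(x,y,z): return [p[0]+c*x-s*y,p[1]+s*x+c*y,z]
def ori(sg=1):
    z=sg*np.array([-s,c,0]);y=np.array([0,0,-1.]);return Ro.from_matrix(np.c_[np.cross(y,z),y,z]).as_quat()
def loc(q): d=np.array(q[:2])-p[:2]; return [round(float(v),4) for v in (c*d[0]+s*d[1],-s*d[0]+c*d[1],q[2])]
E
python3 - <<'E'
from workcell import bot, hand, kinematics, get_obs, vision
from c import *
import cv2
best=None
for sg in(1,-1):
    for q in (W(.06,0,.25),W(-.112,0,.11),W(-.19,0,.11)):
        j=kinematics.solve_ik(q,ori(sg)); print(sg,None if j is None else np.round(j,2))
    j=kinematics.solve_ik(W(.06,0,.25),ori(sg))
    if j is not None and (best is None or abs(j[5])<best[0]): best=(abs(j[5]),sg)
sg=best[1];np.save("sg.npy",sg);print("sg",sg)
hand.move_gripper(0.0)
bot.reach(W(.06,0,.25),ori(sg))
bot.servo_line(W(.06,0,.142))
o=get_obs();print(o['time_s'],loc(o['position']),o['wrist_force'],o['gripper_width'])
for n in("top","side"):
    d=vision.read_camera(n);cv2.imwrite(f"pics/{n}1.png",d["frame"][:,:,::-1])
E
```

```text
1 [ 0.19  0.21  1.82 -0.    1.11 -2.88]
1 None
1 [-0.28  0.39  1.95 -0.    0.81  2.93]
-1 [ 0.19  0.21  1.82 -0.    1.11  0.26]
-1 [-0.13  0.37  1.97 -0.    0.8  -0.06]
-1 [-0.28  0.39  1.95 -0.    0.81 -0.21]
sg -1
3.8917 [0.0603, -0.0005, 0.1426] [ 0.47649021  0.119402   -0.17458495] 0.0002057721564894506
```

```bash
python3 -c "
import cv2
a=[cv2.resize(cv2.imread(f'pics/{n}1.png')[100:300,240:440],None,fx=2,fy=2) if 0 else cv2.resize(cv2.imread(f'pics/{n}1.png')[100:300,240:440],(400,400)) for n in('top','side')]
cv2.imwrite('pics/m1.png',cv2.hconcat(a))"
```

```text
(no output)
```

View pics/m1.png

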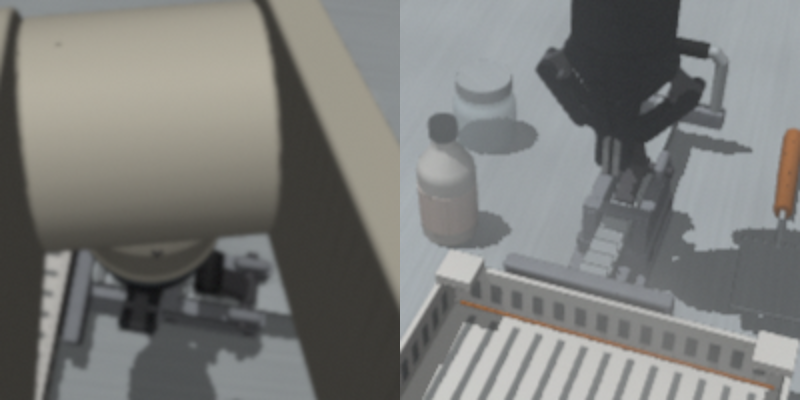

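```bash
python3 - <<'E'
from h import *; from c import *
for n in("top","side"):
    C=load(n+"0.npz")
    for q in [(.06,0,.125),(.06,0,.142),(.013,0,.137)]: u=proj(*C,W(*q));print(n,q,(u-[240,100])*2+([0,0] if n=="top" else [400,0]))
E
python3 -c "
import cv2
a=[cv2.resize(cv2.imread(f'pics/{n}1.png')[y:y+80,x:x+80],(400,400),interpolation=cv2.INTER_CUBIC) for n,x,y in(('top',285,210),('side',310,140))]
cv2.imwrite('pics/m1b.png',cv2.hconcat(a))"
```

```text
top (0.06, 0, 0.125) [150.50007741 262.4230932 ]
top (0.06, 0, 0.142) [150.35797959 259.17037746]
top (0.013, 0, 0.137) [209.59276951 270.36669649]
side (0.06, 0, 0.125) [614.92215364 170.63136648]
side (0.06, 0, 0.142) [616.14597226 153.93011737]
side (0.013, 0, 0.137) [631.905227   125.06329949]
```

View pics/m1b.png

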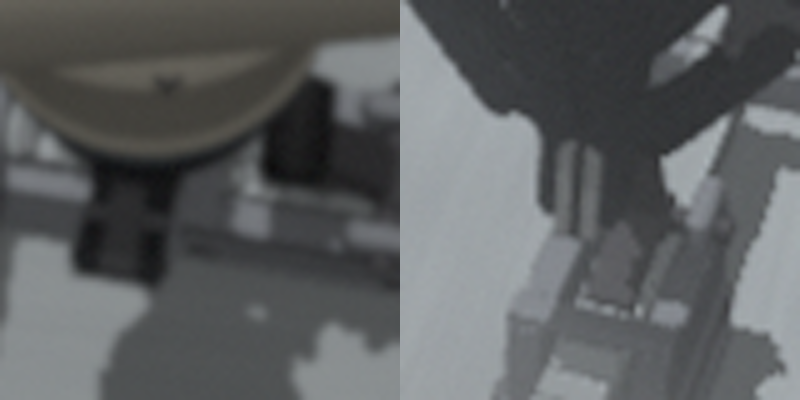

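The fingertips sit where expected, on the jaw side of the pawl grip. In the enlarged side crop the tips are near (580, 232), against a predicted (587, 227). Next I push the pawl over.

```bash
python3 - <<'E'
from workcell import bot, hand, kinematics, get_obs, vision
from c import *
import cv2
for x in (.02,0,-.015,-.03):
    bot.servo_line(W(x,0,.144),velocity=.06)
    o=get_obs();print(o['time_s'],loc(o['position']),o['wrist_force'].round(1))
bot.servo_line(W(0,0,.16),velocity=.15)
bot.servo_line(W(0,0,.26),velocity=.2)
bot.reach(W(.15,0,.3),ori(-1))
for n in("top","side","wrist"):
    d=vision.read_camera(n);cv2.imwrite(f"pics/{n}2.png",d["frame"][:,:,::-1])
a=[cv2.resize(cv2.imread(f'pics/{n}2.png')[y:y+200,x:x+200],(400,400)) for n,x,y in(('top',280,130),('side',260,80))]
cv2.imwrite('pics/m2.png',cv2.hconcat(a))
print(get_obs()['time_s'])
E
```

```text
4.8083 [0.0199, 0.0001, 0.1439] [ 0.1  0.4 -0.4]
5.2917 [-0.0004, 0.0, 0.144] [-0.6  0.2 -0.4]
5.6917 [-0.0154, 0.0, 0.144] [ 0.2 -0.7  0.6]
6.0917 [-0.0304, -0.0, 0.144] [ 0.1 -0.2 -0.4]
7.9333
```

View pics/m2.png

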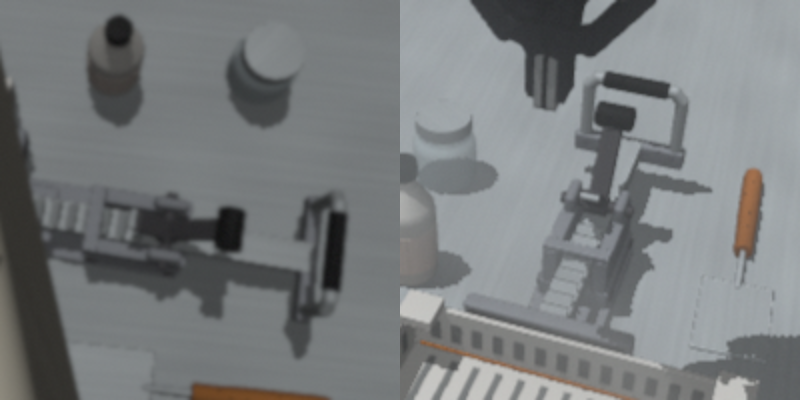

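View pics/wrist2.png

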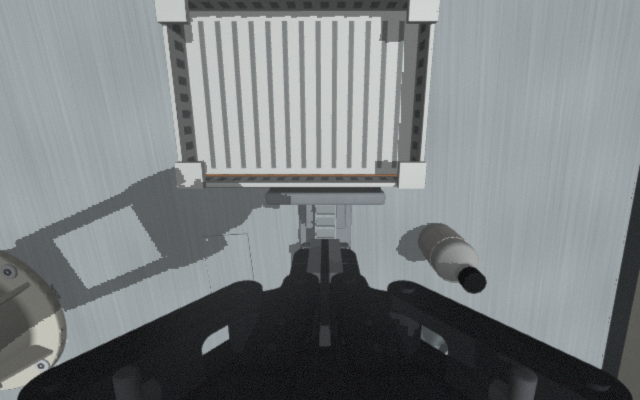

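The pawl lies back: its grip is at top px (395, 244), where the model predicts (395.6, 244.4) when thrown over. Next I go down between the two grips and pull.

```bash
python3 - <<'E'
from workcell import bot, hand, kinematics, get_obs, vision
from c import *
import cv2
bot.reach(W(-.113,0,.25),ori(-1))
bot.servo_line(W(-.113,0,.114),velocity=.1)
def st():
    o=get_obs();f=o['wrist_force'];print(round(o['time_s'],2),loc(o['position']),f.round(1));return f
st()
for x in (-.13,-.15,-.175,-.2,-.21): bot.servo_line(W(x,0,.114),velocity=.05);st()
x=-.21
while x>-.232:
    x-=.002;bot.servo_line(W(x,0,.114),velocity=.03);f=st()
    if np.linalg.norm(f)>14: break
d=vision.read_camera("top");cv2.imwrite("pics/top3.png",d["frame"][:,:,::-1])
d=vision.read_camera("side");cv2.imwrite("pics/side3.png",d["frame"][:,:,::-1])
a=[cv2.resize(cv2.imread(f'pics/{n}3.png')[y:y+200,x:x+200],(400,400)) for n,x,y in(('top',320,130),('side',260,60))]
cv2.imwrite('pics/m3.png',cv2.hconcat(a))
E
```

```text
10.48 [-0.113, -0.0005, 0.1146] [-0.4 -0.3  0.8]
10.97 [-0.1304, 0.0, 0.114] [ 0.1 -0.2  0.7]
11.53 [-0.1503, -0.0, 0.114] [ 0.7  0.  -0. ]
12.18 [-0.1752, -0.0, 0.114] [ 0.1 -0.6  0.1]
12.82 [-0.2002, 0.0, 0.114] [-0.3  0.3  0.5]
13.18 [-0.2102, -0.0, 0.114] [-0.6  0.1 -0.6]
13.43 [-0.2119, 0.0, 0.114] [ 1.3  1.4 -0. ]
13.68 [-0.2139, -0.0, 0.114] [0.9 3.4 0.2]
13.93 [-0.2146, 0.0001, 0.114] [ 1.  12.4  1.1]
14.18 [-0.2148, 0.0001, 0.1139] [ 3.6 23.8  3.3]
```

View pics/m3.png

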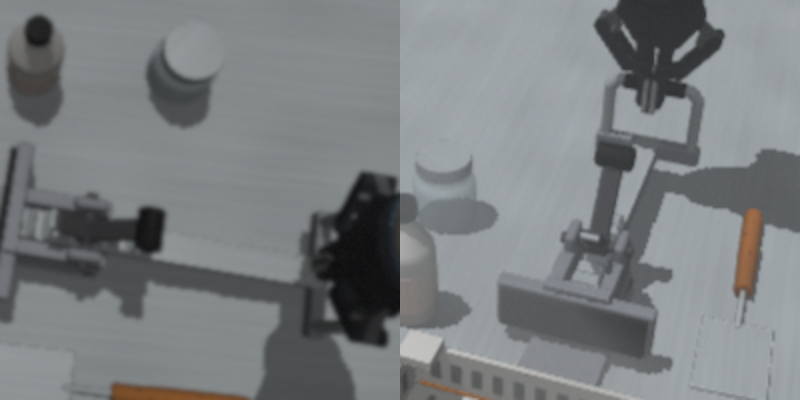

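The bar came up hard against something at tool x = -0.2148, close to the -0.216 predicted for fully out. The pawl is still lying back. I'll back off, lift and check.

```bash
python3 - <<'E'
from workcell import bot, hand, kinematics, get_obs, vision
from c import *
from h import load,proj
import cv2
bot.servo_line(W(-.19,0,.114),velocity=.08)
bot.servo_line(W(-.19,0,.28),velocity=.15)
bot.reach(W(.16,-.0,.32),ori(-1))
bot.dwell(.3)
o=get_obs();print(o['time_s'],loc(o['position']),o['wrist_force'].round(1))
for n in("top","side"):
    d=vision.read_camera(n);im=d["frame"][:,:,::-1].copy();cv2.imwrite(f"pics/{n}4.png",im)
    print(n,"handle pred",proj(d["intrinsics"],d["view"],W(-.235,0,.115)),"pawl",proj(d["intrinsics"],d["view"],W(-.067,0,.135)))
a=[cv2.resize(cv2.imread(f'pics/{n}4.png')[y:y+200,x:x+200],(400,400)) for n,x,y in(('top',340,130),('side',260,60))]
cv2.imwrite('pics/m4.png',cv2.hconcat(a))
E
```

```text
17.6583 [0.1593, -0.0003, 0.32] [-0.1  0.6  0.5]
top handle pred [497.54901711 263.6390322 ] pawl [395.33300855 244.10304006]
side handle pred [387.94897999 102.47356826] pawl [368.09950686 137.78934575]
```

View pics/m4.png

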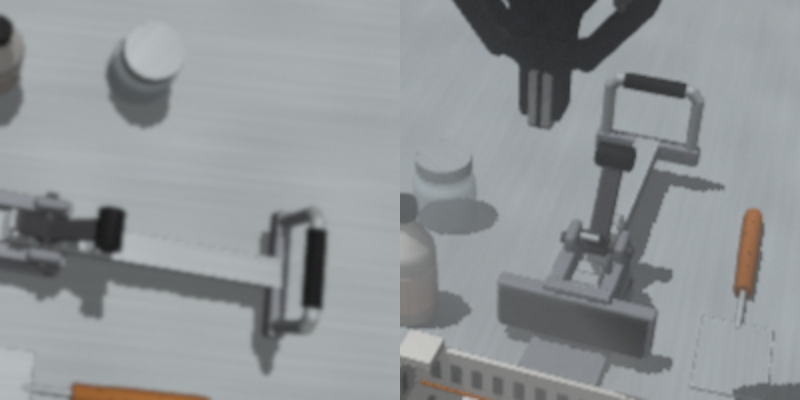

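View pics/side4.png

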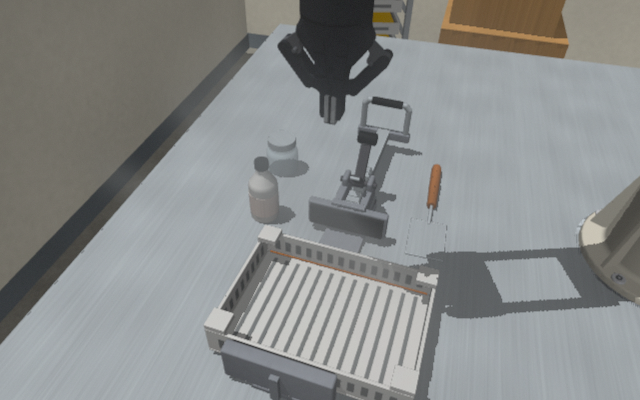

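Final pictures:
- **Handle:** at top px (497.5, 264), where (497.5, 263.6) is predicted for 80 mm out.
- **Pawl grip:** at (395, 244), lying back as predicted.
- **Everything else:** tray, bottle, jar and spatula are unmoved in the side view.

The arm is clear, so I'm handing in.

```bash
python3 -c "
from workcell import hand_in
hand_in()"
```

```text
the job is handed in; nothing more can be done
```

The cramp is released and the job is handed in. The last check was at 17.7 s, well inside the 45 s limit.

- **Pawl:** I pushed the grip over from the jaw side with the shut gripper. It fell back on its own and was still lying back in the last pictures, within about 1 px of the predicted position.
- **Bar:** I then let the shut gripper down between the two grips and pulled on the inner side of the bow. The bar stopped hard with about 24 N at the wrist. In the top picture the handle is within about 1 px of where it should be at 80 mm out.
- **Tray, bottle, jar and spatula:** I compared the side pictures from before and after by eye and saw no movement.
- **Robot:** the gripper was clear of everything, with wrist force near zero.

No check failed. The tool stopped about 1 mm short of the predicted end position, which is within the calibration error.

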